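Unlock the reject lane and drop in a failed end cap

ROBOT

A 6-joint arm with a two-finger parallel gripper is mounted at the origin on a cart in front of the work surface, level with it; the furniture and walls round the work are solid. World frame = base frame: x ahead of the robot, y to its left, z up, the work surface at z = 0. Lengths are in m, angles in rad, forces in N, time in s.
With the tool pointing down it reaches from about 0.375 to 0.9 m from the base axis. Payload 3.1 kg.
Tool frame: the origin (TCP) lies midway between the tips of the shut fingers; the grasp point (between the pads) lies 19 mm behind it; y points along the fingers, x is the direction in which the jaws open and shut, and the axes are right-handed (so a half turn about y gives the same grasp; the last joint's range is limited). The gripper opens to 87 mm and grips with 3 to 60 N. Pads are 19 mm wide; open, the fingers measure 117 mm over their backs; the gripper's body (75 mm by 190 mm) begins 51 mm behind the grasp point.
Start: joints at [1.065, 0.527, 1.433, -0, 1.181, -0.178], TCP at [0.201, 0.592, 0.223] pointing down, gripper open.
Joint ranges: [-3.08, 3.08], [-0.75, 2.2], [0.22, 2.44], [-1.43, 4.57], [0, 2.65], [-2.85, 2.85]. Speed limits (rad/s): [2.79, 2.79, 3.14, 3.14, 3.14, 3.14].

INTERFACE

Orientations are given as a unit quaternion [x, y, z, w].
In Python, from rig import * gives the robot as it stands.
- The arm moves only by the tool jog_arm, never from a script. Its argument "series" is a list of rows, each a list of 7 numbers: the shift along the tool's x, y, z in mm, then the turn, a rotation vector about the tool's x, y, z in rad, then the gripper's target within -1 to 1 (shut at 1, half-way at 0, fully open at -1). A call has 1 to 20 rows; each row is the pose to reach, as a shift and turn from the pose commanded when the call began, along the tool's axes at that moment; what a row does not reach only later rows make up. A row lasts 1/8 s, in which the tool goes at most 62.5 mm and 10.7 degrees, less where a joint would pass 70% of its speed; a pose out of reach is approached as far as the arm can. A call with a gripper value outside its range is refused whole. The fingers move at their own pace and stop on an object; "grip_force" is the grip in N (left out, the last holds). Time passes only in rows, so rows that repeat a pose let the fingers close. It gives the time, the measured TCP pose, the force and the opening at its end, in the units of the state.
- get_obs(): the state, without advancing time (a new reading comes with each control period).
- camera(name): name is "side" or "top"; returns a dict with "img" (480x640x3 uint8, red, green, blue), "depth" (480x640 float32, m along the optical axis (not along the pixel's ray), 0 where there is no reading), "camera_matrix" (3x3 intrinsics, pixels), "rvec" (rotation vector, rad) and "tvec" (3), from world to camera coordinates, as OpenCV has them. Camera axes: x right, y down, z forward; pixel columns grow to the right and rows downward; lengths in m; the calibration is good to about 2 mm. A picture is of the moment at which its call begins.
- hand_in(): hands the job in, once; it reports no verdict.
The state is a dict: "time": time; "q": joint angles; "joint_velocities": joint speeds; "joint_torque": joint torques, N m; "position": TCP position; "tool_rot": TCP orientation; "ft_force": force on the tool from outside, world axes, zero at the start; "moment": the same for the moment, N m; "grip_width": finger opening in m.
Only numpy, scipy, OpenCV 4.12 (cv2) and the standard library are available. Lean on these libraries where they do the work, as an engineer would, in place of code of your own. Each camera call takes 0.05 s, during which the arm holds its last target.

TASK

Unlock the red reject lane with its combination dial: turn left (anticlockwise) to 10, then right (clockwise) back through 0 to 90, then left to 5, stopping for half a second on each number, and let go. Then slide the clear hatch fully open by its black handle and put the failed end cap (the light grey disc on the table) in at the opening so that it slides down to the stop and lies flat there. Leave the hatch open and do not disturb the bottle, the green cup or the yellow tape.

Things in the scene. Friction and masses are not known exactly. Their poses are not given: they have to be found in the camera images.
- lane: Red reject lane, fixed box 92 mm wide (x), 350 long (y), top at 112 mm, origin under its centre; bolt-down feet reach 59 mm either side. Along y: dial block -175 to -71 mm, loading opening (under the hatch) -71 to 51, fixed clear roof 51 to 167, end wall from 163. Guide strips on the long walls rise to 119 mm.
- dial (a joint): Dial angle (rad), anticlockwise (left) from above positive, stops at +-1.1. Number at the pointer = 100*angle/(2 pi), mod 100: 5 is 0.314, 10 is 0.628, 90 is -0.628. Starts between 93 and 1. Black dial, 72 mm across: long red mark at 0, long white at each 10, short at each 5, numbers rising clockwise; yellow pointer at its -x side (lane frame). Friction 0.06 N m; stays where left.
- dial_grip (a point): Centre of the dial's aluminium bar grip, on its upright axis, 142 mm up, at (0, -125) mm in the lane frame. Bar 42 mm long along this point's x, 14 thick along y, from 130 to 156 mm height (dial face at 126). Axes turn with the dial, equal the lane's at angle 0. A red line on the bar's -x half points to the 0 mark.
- hatch (a joint): Travel of the sliding hatch (m): 0 shut, 0.118 fully open; slides level towards the lane's +y, over the clear roof. Needs about 2 N, stays where left. A hidden pin holds it shut unless the dial is within about 3 numbers of 5. Clear plate 82 x 122 mm with aluminium ends, top at 117 mm.
- hatch_handle (a point): Centre of the hatch's black handle bar, 50 mm long along x, 13 thick along y, from 119 to 148 mm height (this point 133); axes as the lane's. At (0, -10) mm in the lane frame when shut; moves with the hatch.
- lane_entry (a point): Centre of the loading opening at the casing top, 112 mm up, (0, -10) mm in the lane frame; axes as the lane's. Opening 122 mm along y, 76 along x. Below it a slippery white floor slopes 20 degrees down towards +y: 89 mm high at the opening's -y end, 67 mm under this point, 4 mm at the stop.
- lane_stop (a point): Where the end cap's centre lies when it rests at the lane's stop: (0, 131, 25) mm in the lane frame; axes as the lane's. The cap reaches it by sliding under the clear roof.
- cap_center (a point): Centre of the failed end cap, a light grey die-cast disc 60 mm across, 20 thick, about 60 g, lying flat on the table (centre 10 mm up); z is its axis.
- end_cap: The same end cap, origin at the centre of its underside.
- bottle_center (a point): Centre of the white varnish bottle with red tip, 43 mm across, 120 tall, standing. Leave alone.
- cup_center (a point): Centre of the green parts cup, 70 mm across, 45 tall. Leave alone.
- tape_center (a point): Centre of the small yellow tape roll, 54 mm across, 10 thick, lying on the white case's lid (56 mm high; case about x 0.34 to 0.45, y -0.18 to 0.06 m). Leave alone.

How it is judged:
By the outcome, as a careful person would: the job done as asked, in the order asked, and still so for the second after the job is handed in, with the robot touching nothing.
It also fails if it takes over 64 s, if anything falls off the work surface, if the arm or the gripper's body presses on something with over 40 N, if the wrist force passes 120 N, or if a joint passes its speed limit or range.

## Working session

There is one attempt and no reset: what is moved stays moved. The work goes in short steps, Python scripts to look and compute and a tool call to move; the robot and the scene stay as the last step left them, time stands still between calls to the robot, and variables do not carry over. Pictures are saved under pics/ and viewed, and the job is handed in when it is done.

Besides the shell and the picture viewer there is one more tool, called after "Emit:" as a command line: name --pt "numbers of a row" for each row, then --argument value for the rest. jog_arm: Moves the arm, as the interface text tells. Its arguments: {"type":"object","properties":{"series":{"type":"array","items":{"type":"array","items":{"type":"number"}}},"grip_force":{"type":"number"}},"required":["series"]}

```bash
ls; mkdir -p pics; python3 - <<'E'
from rig import *
import cv2,numpy as np
print(get_obs())
for n in("side","top"):
    c=camera(n); cv2.imwrite(f"pics/{n}0.png",c["img"][:,:,::-1]); np.savez(f"{n}0.npz",**c)
    print(n,c["camera_matrix"],c["rvec"],c["tvec"])
E
```

```text
pics
{'time': 0.0, 'q': array([ 1.06448701e+00,  5.28480266e-01,  1.43387308e+00, -5.47539792e-05,
        1.18137865e+00, -1.78476372e-01]), 'joint_velocities': array([ 0.00088061,  0.00019518,  0.00300771, -0.00094381,  0.00069078,
       -0.00084208]), 'joint_torque': array([-1.07222811e-03, -4.40037954e+01, -1.76596802e+01,  6.33649249e-02,
        5.80900535e-02, -1.55039261e-04]), 'position': array([0.20086532, 0.59108697, 0.22157226]), 'tool_rot': array([ 0.57522536,  0.41103623, -0.4123876 , -0.57454457]), 'ft_force': array([-0.43146252, -1.28965915, -0.02308313]), 'moment': array([-0.04865061,  0.01842668, -0.00960648]), 'grip_width': 0.08723005369472991}
side [[610.44589565   0.         322.8942098 ]
 [  0.         610.44589565 234.09983877]
 [  0.           0.           1.        ]] [ 0.01273293  2.60482419 -1.74136546] [0.49632415 0.03302782 1.31052051]
top [[518.10991036   0.         315.23635407]
 [  0.         518.10991036 241.24473241]
 [  0.           0.           1.        ]] [ 2.03374343 -2.18789385  0.22690463] [0.18861228 0.49904033 0.88990573]
```

View pics/side0.png

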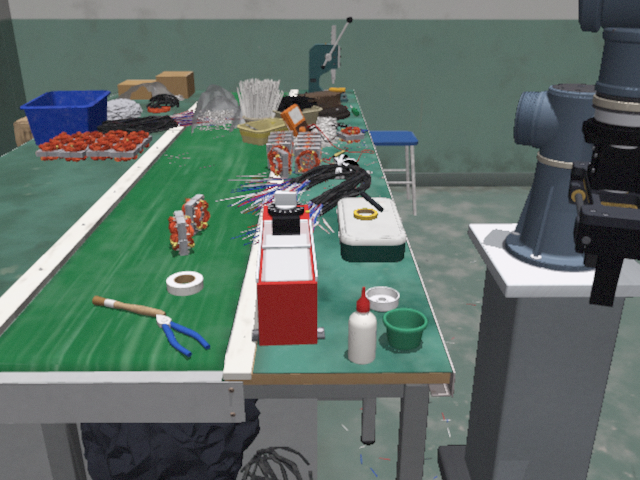

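View pics/top0.png

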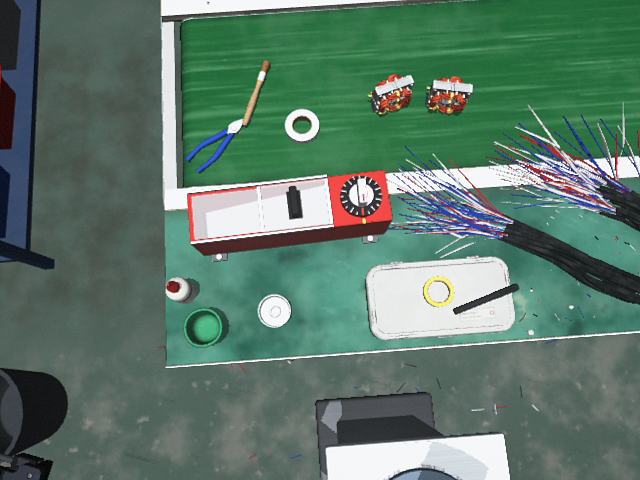

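```bash
cat > h.py <<'E'
import numpy as np,cv2
def cloud(c):
    d=c["depth"];K=c["camera_matrix"];R=cv2.Rodrigues(c["rvec"])[0];t=np.asarray(c["tvec"]).ravel()
    v,u=np.mgrid[:480,:640]
    p=np.stack([(u-K[0,2])/K[0,0]*d,(v-K[1,2])/K[1,1]*d,d],-1)
    return (p-t)@R
def ray(c,u,v,z):
    K=c["camera_matrix"];R=cv2.Rodrigues(c["rvec"])[0];t=np.asarray(c["tvec"]).ravel()
    o=-R.T@t; r=R.T@np.array([(u-K[0,2])/K[0,0],(v-K[1,2])/K[1,1],1]); return o+r*(z-o[2])/r[2]
def proj(c,P):
    return cv2.projectPoints(np.float64(P).reshape(-1,3),c["rvec"],c["tvec"],c["camera_matrix"],None)[0].reshape(-1,2)
E
python3 - <<'E'
from h import *
c=dict(np.load("top0.npz")); W=cloud(c); ok=c["depth"]>0
im=c["img"].astype(int)
def at(u,v): print((u,v),W[v,u].round(4),im[v,u])
for p in [(363,195),(294,203),(275,311),(275,300),(345,300),(240,350),(320,183),(180,289),(205,327),(438,275),(378,180),(345,225),(320,215)]: at(*p)
# lane top region
b=np.zeros((480,640),bool); b[160:260,180:400]=1
m=ok&b&(W[...,2]>.106)&(W[...,2]<.124)
P=W[m][:,:2]; print(m.sum(),cv2.minAreaRect((P*1000).astype(np.float32)))
# dial grip
m=ok&b&(W[...,2]>.148)
print(m.sum(),W[m].mean(0),cv2.minAreaRect((W[m][:,:2]*1000).astype(np.float32)), np.argwhere(m).mean(0))
m=ok&b&(W[...,2]>.140)&(np.arange(640)<330); print('handle',m.sum(),W[m].mean(0) if m.sum() else 0,cv2.minAreaRect((W[m][:,:2]*1000).astype(np.float32)))
b=np.zeros((480,640),bool); b[285:335,250:300]=1
m=ok&b&(W[...,2]>.014)&(W[...,2]<.03)
print('cap',m.sum(),W[m].mean(0),cv2.minEnclosingCircle((W[m][:,:2]*1000).astype(np.float32)))
m=ok&b&(W[...,2]>.006)&(W[...,2]<.03)
print('cap',m.sum(),W[m].mean(0),cv2.minEnclosingCircle((W[m][:,:2]*1000).astype(np.float32)))
I=c["img"][160:260,180:400,::-1]; cv2.imwrite("pics/z1.png",cv2.resize(I,None,fx=3.6,fy=3.6,interpolation=cv2.INTER_CUBIC))
I=c["img"][170:230,330:395,::-1]; cv2.imwrite("pics/z2.png",cv2.resize(I,None,fx=9,fy=9,interpolation=cv2.INTER_CUBIC))
E
```

```text
(363, 195) [0.5614 0.0688 0.156 ] [244  98  94]
(294, 203) [0.5587 0.1833 0.1473] [53 53 56]
(275, 311) [0.3948 0.2356 0.0039] [247 248 249]
(275, 300) [0.4153 0.2344 0.004 ] [246 247 248]
(345, 300) [0.4059 0.1036 0.0017] [ 92 163 144]
(240, 350) [ 0.3285  0.3044 -0.0013] [ 53 107  93]
(320, 183) [0.6003 0.1367 0.1169] [213 205 207]
(180, 289) [0.4387 0.3925 0.0783] [226 227 220]
(205, 327) [0.375  0.3672 0.0013] [ 79 186 135]
(438, 275) [ 0.4333 -0.0628  0.0552] [227 230 229]
(378, 180) [0.6002 0.035  0.1113] [240  71  68]
(345, 225) [0.5241 0.0993 0.1097] [168  54  49]
(320, 215) [0.5437 0.1409 0.1147] [242 243 244]
9192 ((564.1954345703125, 193.53118896484375), (95.40755462646484, 350.43780517578125), 2.829591751098633)
284 [0.56791256 0.09860439 0.15343369] ((566.591552734375, 125.46888732910156), (48.493228912353516, 128.21600341796875), 2.4865310192108154) [193.00704225 344.60915493]
handle 226 [0.56363209 0.18346513 0.14712835] ((564.5238037109375, 183.54672241210938), (49.663734436035156, 12.895220756530762), 2.818812370300293)
cap 155 [0.39586068 0.23865715 0.01891093] ((394.351318359375, 236.02276611328125), 29.964632034301758)
cap 342 [0.39638049 0.23743245 0.01318592] ((389.28350830078125, 245.4042510986328), 40.51226806640625)
```

```bash
ls pics
```

```text
side0.png
top0.png
z1.png
z2.png
```

View pics/z2.png

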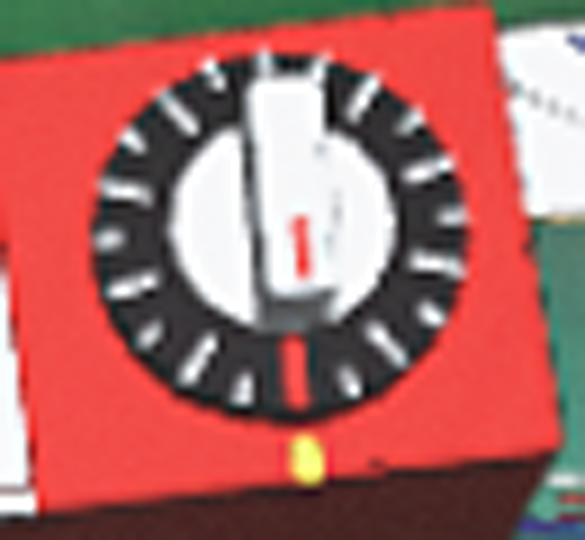

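```bash
python3 - <<'E'
from h import *
c=dict(np.load("top0.npz")); W=cloud(c)
I=c["img"][280:350,160:310,::-1]; cv2.imwrite("pics/z3.png",cv2.resize(I,None,fx=5,fy=5,interpolation=cv2.INTER_CUBIC))
b=np.zeros((480,640),bool); b[160:260,330:400]=1
m=b&(W[...,2]>.148); print(m.sum(),W[m].mean(0),cv2.minAreaRect((W[m][:,:2]*1000).astype(np.float32)))
E
```

```text
237 [0.5409455  0.0793959  0.24495659] ((450.10784912109375, 106.99191284179688), (23.202651977539062, 291.3048400878906), 72.24861907958984)
```

View pics/z3.png

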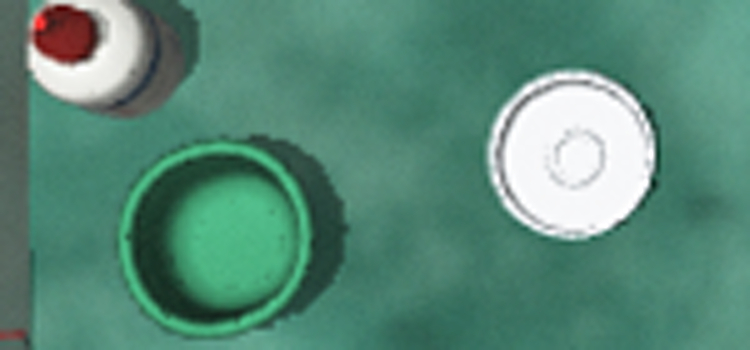

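```bash
python3 - <<'E'
from h import *
c=dict(np.load("top0.npz")); W=cloud(c); im=c["img"].astype(int)
a=np.deg2rad(2.83); X=np.array([np.cos(a),np.sin(a)]);Y=np.array([-X[1],X[0]]);O=np.array([.5642,.1935])
L=lambda x,y:O+X*x+Y*y
g=L(0,-.125);print('grip',g,'handle',L(0,-.01),'open',L(0,.108),'stop',L(0,.131))
b=np.zeros((480,640),bool); b[160:260,330:390]=1
m=b&(W[...,2]>.150)&(W[...,2]<.165); m=m&(np.linalg.norm(W[...,:2]-g,axis=-1)<.04)
print(m.sum(),W[m].mean(0),cv2.minAreaRect((W[m][:,:2]*1000).astype(np.float32)))
R,G,B=im[...,0],im[...,1],im[...,2]
# yellow pointer
m=b&(R>150)&(G>150)&(B<130); v,u=np.argwhere(m).mean(0); p=ray(c,u,v,W[m][:,2].mean()); d=p[:2]-g
print('ptr',m.sum(),u,v,p,np.array([d@X,d@Y]))
# red mark in dial
m=b&(R>170)&(G<120)&(np.hypot(*(np.moveaxis(W[...,:2]-g,-1,0)))<.034)&(W[...,2]<.135)
v,u=np.argwhere(m).mean(0); p=ray(c,u,v,.126);d=p[:2]-g
print('mark',m.sum(),u,v,p,np.array([d@X,d@Y]),W[m][:,2])
m=b&(R>170)&(G<120)&(W[...,2]>.145)&(W[...,2]<.165); v,u=np.argwhere(m).mean(0); p=ray(c,u,v,.156);d=p[:2]-g;print('line',m.sum(),d@X,d@Y)
E
```

```text
grip [0.57037159 0.06865245] handle [0.56469373 0.1835122 ] open [0.55886774 0.30136829] stop [0.55773217 0.32434024]
207 [0.56890304 0.06913496 0.15508577] ((569.5301513671875, 68.83194732666016), (41.924346923828125, 14.049047470092773), 0.2664523124694824)
ptr 16 363.5625 220.375 [0.52906557 0.06709061 0.11321571] [-0.04133276  0.00047946]
mark 16 362.375 210.5625 [0.5431398  0.06893494 0.126     ] [-0.02718463  0.00162665] [0.12397189 0.12441208 0.1266506  0.12878688 0.12640246 0.1268869
 0.12625819 0.12749858 0.12629394 0.12638307 0.12674504 0.12503256
 0.12475278 0.12516271 0.12667247 0.12701848]
line 6 -0.011456529194655148 0.0009340996415234415
```

```bash
python3 - <<'E'
from h import *
from scipy.spatial.transform import Rotation as R
r=R.from_quat([0.57522536,0.41103623,-0.4123876,-0.57454457]).as_matrix();print(r.round(3))
print("yaw of tool x",np.degrees(np.arctan2(r[1,0],r[0,0])))
c=dict(np.load("top0.npz")); W=cloud(c)
# obstacle heights near dial
for x in (.45,.5,.55,.6,.65,.7):
  print(x,[round(float(np.max(W[...,2][(abs(W[...,0]-x)<.02)&(abs(W[...,1]-y)<.02)&(W[...,2]<.3)],initial=0)),3) for y in (-.2,-.15,-.1,-.05,0,.05)])
E
```

```text
[[ 0.322 -0.001 -0.947]
 [ 0.947 -0.002  0.322]
 [-0.002 -1.     0.   ]]
yaw of tool x 71.21776978628144
0.45 [0.058, 0.06, 0.06, 0.064, 0.06, 0.06]
0.5 [0.043, 0.035, 0.021, 0.004, 0.007, 0.012]
0.55 [0.035, 0.032, 0.027, 0.022, 0.113, 0.159]
0.6 [0.01, 0.024, 0.021, 0.018, 0.015, 0.158]
0.65 [0.013, 0.009, 0.016, 0.015, 0.013, 0.001]
0.7 [0.008, 0.0, 0.004, 0.015, 0.002, 0.0]
```

```bash
cat > d.py <<'E'
from rig import *
from h import *
from scipy.spatial.transform import Rotation as R
def row(x,y,z,yaw,obs=None):
    o=obs or get_obs(); r=R.from_quat(o["tool_rot"]).as_matrix()
    s=r.T@(np.array([x,y,z])-o["position"])*1000
    a=np.radians(yaw); tx=np.array([np.cos(a),np.sin(a),0]); ty=np.array([0,0,-1.]); T=np.stack([tx,ty,np.cross(tx,ty)],1)
    return s.round(1), R.from_matrix(r.T@T).as_rotvec().round(4)
def st():
    o=get_obs(); r=R.from_quat(o["tool_rot"]).as_matrix()
    print("t",round(o["time"],2),"p",o["position"].round(4),"yaw",np.degrees(np.arctan2(r[1,0],r[0,0])).round(2),"tilt",r[2].round(3),"F",o["ft_force"].round(1),"M",o["moment"].round(2),"w",round(o["grip_width"],4),"q",np.degrees(o["q"]).round(0))
E
python3 -c "
from d import *
st();print(row(.57,.0687,.20,90.3))"
```

```text
t 0.1 p [0.2009 0.5912 0.2217] yaw 71.22 tilt [-0.002 -1.     0.   ] F [ 0.3 -1.1 -0.3] M [ 0.01  0.01 -0.02] w 0.0868 q [ 61.  30.  82.  -0.  68. -10.]
(array([-375.8,   22.2, -517.7]), array([-0.0006, -0.333 , -0.0018]))
```

Emit:
jog_arm --pt "-376 22 -518 0 -0.333 0 -1" --pt "-376 22 -518 0 -0.333 0 -1" --pt "-376 22 -518 0 -0.333 0 -1" --pt "-376 22 -518 0 -0.333 0 -1" --pt "-376 22 -518 0 -0.333 0 -1" --pt "-376 22 -518 0 -0.333 0 -1" --pt "-376 22 -518 0 -0.333 0 -1" --pt "-376 22 -518 0 -0.333 0 -1" --pt "-376 22 -518 0 -0.333 0 -1" --pt "-376 22 -518 0 -0.333 0 -1" --pt "-376 22 -518 0 -0.333 0 -1" --pt "-376 22 -518 0 -0.333 0 -1" --pt "-376 22 -518 0 -0.333 0 -1" --pt "-376 22 -518 0 -0.333 0 -1" --grip_force 30

```text
time: 1.85
position: [0.5693, 0.0707, 0.2006]
tool_rot: [-0.498, -0.502, 0.502, 0.498]
ft_force: [1.0, 0.8, -0.8]
grip_width: 0.0871
```

```bash
python3 -c "
from d import *
st();print(row(.57,.0687,.133,90.3))
c=camera('side');cv2.imwrite('pics/s1.png',c['img'][:,:,::-1])
c=camera('top');cv2.imwrite('pics/t1.png',c['img'][:,:,::-1])"
```

```text
t 1.85 p [0.5693 0.0707 0.2006] yaw 90.43 tilt [ 0.    -1.     0.001] F [ 1.   0.8 -0.8] M [-0.03  0.02 -0.  ] w 0.0871 q [ -4.  28.  91.   0.  61. -95.]
(array([-2. , 67.6, -0.7]), array([-0.0009,  0.0023,  0.0003]))
```

View pics/s1.png

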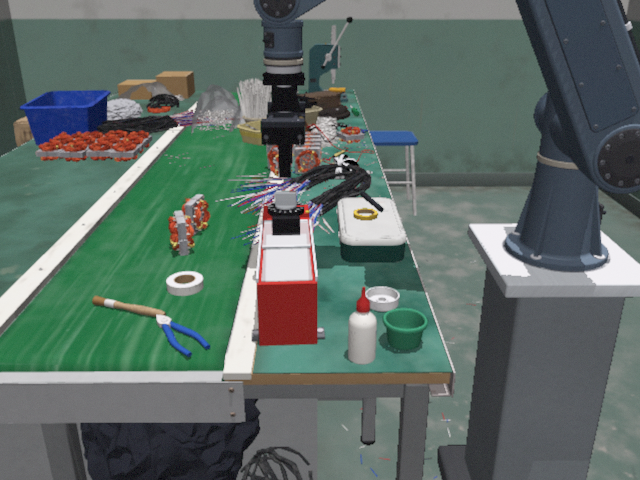

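View pics/t1.png

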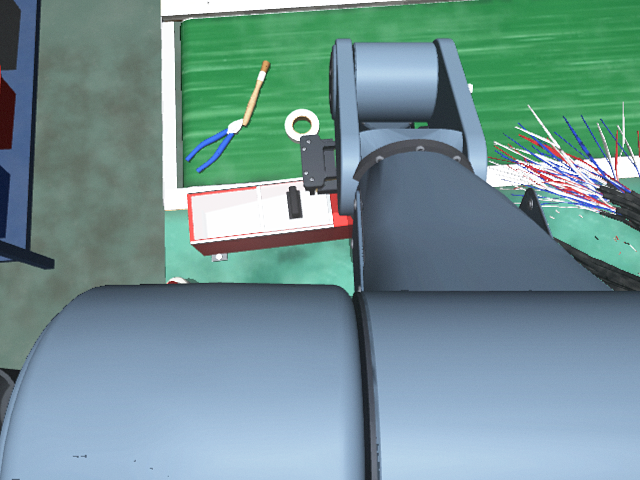

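Emit:
jog_arm --pt "-2 40 -1 0 0 0 -1" --pt "-2 67 -1 0 0 0 -1" --pt "-2 67 -1 0 0 0 -1" --pt "-2 67 -1 0 0 0 -1"

```text
time: 2.45
position: [0.5722, 0.0673, 0.1345]
tool_rot: [0.499, 0.502, -0.501, -0.498]
ft_force: [-0.3, -0.3, 0.5]
grip_width: 0.0874
```

```bash
python3 -c "
from d import *
st();print(row(.57,.0687,.133,90.3))
c=camera('side');cv2.imwrite('pics/s2.png',cv2.resize(c['img'][140:300,220:380,::-1],None,fx=3.7,fy=3.7))"
```

```text
t 2.45 p [0.5722 0.0673 0.1345] yaw 90.34 tilt [-0.    -1.    -0.002] F [-0.3 -0.3  0.5] M [ 0.02 -0.    0.02] w 0.0874 q [ -4.  33.  94.  -0.  53. -95.]
(array([1.4, 1.5, 2.2]), array([ 0.0016,  0.0007, -0.0001]))
```

View pics/s2.png

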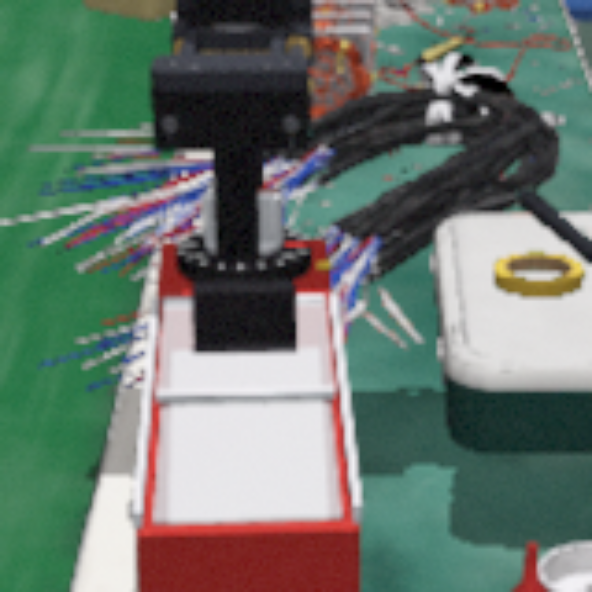

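Emit:
jog_arm --pt "1.5 1 1 0 0 0 1" --pt "1.5 1 1 0 0 0 1" --pt "1.5 1 1 0 0 0 1" --pt "1.5 1 1 0 0 0 1" --pt "1.5 1 1 0 0 0 1" --pt "1.5 1 1 0 0 0 1" --grip_force 35

```text
time: 3.25
position: [0.5705, 0.0684, 0.1325]
tool_rot: [-0.499, -0.501, 0.501, 0.499]
ft_force: [0.2, 0.1, -0.9]
grip_width: 0.0349
```

```bash
python3 -c "
from d import *
st()"
```

```text
t 3.25 p [0.5705 0.0684 0.1325] yaw 90.3 tilt [-0. -1.  0.] F [ 0.2  0.1 -0.9] M [ 0.05 -0.02  0.  ] w 0.0349 q [ -4.  33.  94.  -0.  53. -95.]
```

Still closing.

Emit:
jog_arm --pt "0 0 0 0 0 0 1" --pt "0 0 0 0 0 0 1" --pt "0 0 0 0 0 0 1" --pt "0 0 0 0 0 0 1" --pt "0 0 0 0 0 0 1"

```text
time: 3.88
position: [0.5706, 0.0682, 0.1325]
tool_rot: [-0.499, -0.501, 0.501, 0.499]
ft_force: [-0.3, -1.2, 0.1]
grip_width: 0.0137
```

```bash
python3 -c "
from d import *
st()"
```

```text
t 3.88 p [0.5706 0.0682 0.1325] yaw 90.3 tilt [-0. -1.  0.] F [-0.3 -1.2  0.1] M [-0.27  0.09 -0.03] w 0.0137 q [ -4.  33.  94.  -0.  53. -95.]
```

Emit:
jog_arm --pt "0 0 0 0 -0.12 0 1" --pt "0 0 0 0 -0.25 0 1" --pt "0 0 0 0 -0.38 0 1" --pt "0 0 0 0 -0.5 0 1" --pt "0 0 0 0 -0.6 0 1" --pt "0 0 0 0 -0.66 0 1" --pt "0 0 0 0 -0.672 0 1" --pt "0 0 0 0 -0.672 0 1" --pt "0 0 0 0 -0.672 0 1"

```text
time: 5.0
position: [0.5707, 0.0678, 0.1325]
tool_rot: [-0.306, -0.637, 0.638, 0.305]
ft_force: [1.2, -4.8, -1.3]
grip_width: 0.0136
```

```bash
python3 -c "
from d import *
st()
c=camera('side');cv2.imwrite('pics/s3.png',cv2.resize(c['img'][180:250,250:320,::-1],None,fx=8,fy=8,interpolation=cv2.INTER_CUBIC))
c=camera('top');cv2.imwrite('pics/t3.png',c['img'][:,:,::-1])"
```

```text
t 5.0 p [0.5707 0.0678 0.1325] yaw 128.79 tilt [-0.001 -1.     0.001] F [ 1.2 -4.8 -1.3] M [-0.84 -0.    0.01] w 0.0136 q [  -4.   33.   94.   -0.   53. -133.]
```

View pics/s3.png

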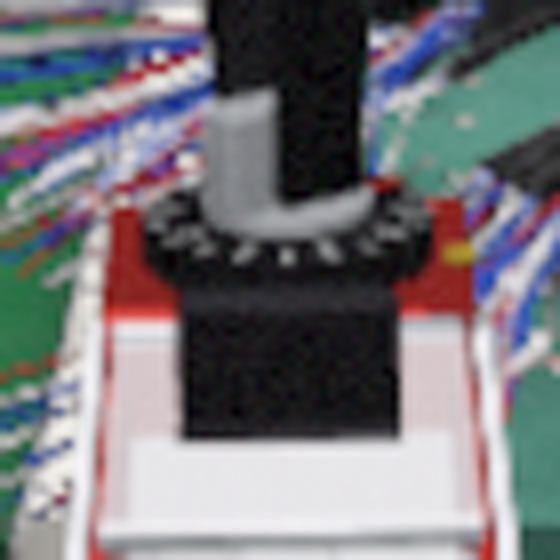

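View pics/t3.png

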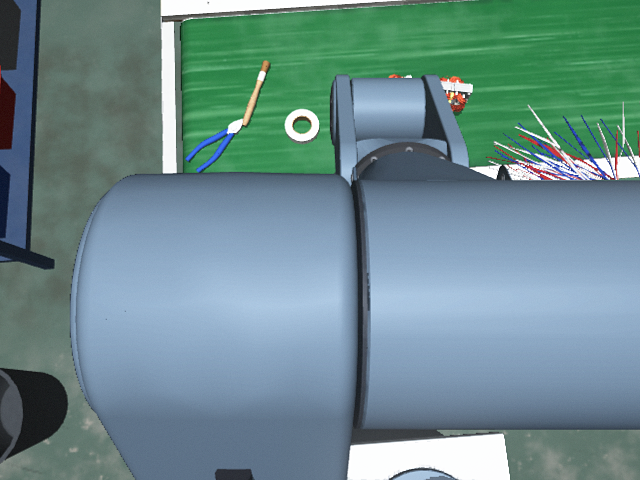

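Emit:
jog_arm --pt "0 0 0 0 0 0 1" --pt "0 0 0 0 0 0 1" --pt "0 0 0 0 0 0 1" --pt "0 0 0 0 0 0 1" --pt "0 0 0 0 0.12 0 1" --pt "0 0 0 0 0.28 0 1" --pt "0 0 0 0 0.44 0 1" --pt "0 0 0 0 0.6 0 1" --pt "0 0 0 0 0.76 0 1" --pt "0 0 0 0 0.92 0 1" --pt "0 0 0 0 1.06 0 1" --pt "0 0 0 0 1.17 0 1" --pt "0 0 0 0 1.24 0 1" --pt "0 0 0 0 1.257 0 1" --pt "0 0 0 0 1.257 0 1" --pt "0 0 0 0 1.257 0 1"

```text
time: 7.1
position: [0.5707, 0.0687, 0.1326]
tool_rot: [-0.622, -0.336, 0.336, 0.622]
ft_force: [1.1, -1.5, -1.0]
grip_width: 0.0137
```

```bash
python3 -c "
from d import *
st()
c=camera('side');cv2.imwrite('pics/s4.png',cv2.resize(c['img'][180:250,250:320,::-1],None,fx=8,fy=8,interpolation=cv2.INTER_CUBIC))"
```

```text
t 7.1 p [0.5707 0.0687 0.1326] yaw 56.79 tilt [ 0.001 -1.    -0.   ] F [ 1.1 -1.5 -1. ] M [-0.33 -0.11  0.02] w 0.0137 q [ -4.  33.  94.   0.  53. -61.]
```

View pics/s4.png

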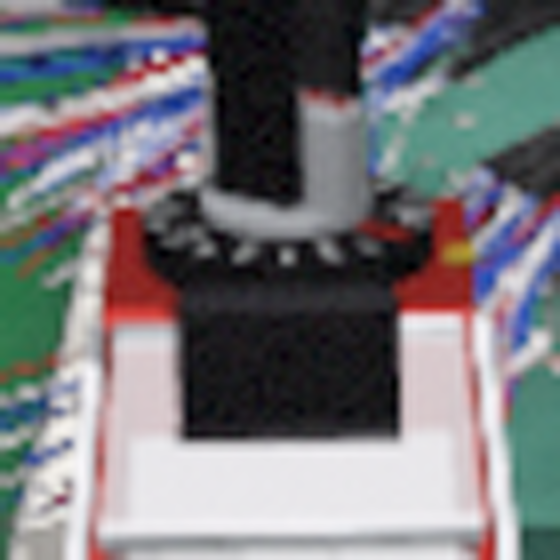

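Emit:
jog_arm --pt "0 0 0 0 0 0 1" --pt "0 0 0 0 0 0 1" --pt "0 0 0 0 0 0 1" --pt "0 0 0 0 0 0 1" --pt "0 0 0 0 -0.12 0 1" --pt "0 0 0 0 -0.28 0 1" --pt "0 0 0 0 -0.44 0 1" --pt "0 0 0 0 -0.6 0 1" --pt "0 0 0 0 -0.75 0 1" --pt "0 0 0 0 -0.86 0 1" --pt "0 0 0 0 -0.925 0 1" --pt "0 0 0 0 -0.942 0 1" --pt "0 0 0 0 -0.942 0 1" --pt "0 0 0 0 -0.942 0 1" --pt "0 0 0 0 -0.942 0 1" --pt "0 0 0 0 -0.942 0 1" --pt "0 0 0 0 -0.942 0 1" --pt "0 0 0 0 -0.942 0 1" --pt "0 0 0 0 -0.942 0 1"

```text
time: 9.52
position: [0.5706, 0.068, 0.1326]
tool_rot: [-0.402, -0.582, 0.582, 0.402]
ft_force: [0.3, -5.1, -2.1]
grip_width: 0.0136
```

```bash
python3 -c "
from d import *
st()"
```

```text
t 9.53 p [0.5706 0.068  0.1326] yaw 110.76 tilt [-0.001 -1.     0.   ] F [ 0.3 -5.1 -2.1] M [-0.78 -0.19 -0.  ] w 0.0136 q [  -4.   33.   94.   -0.   53. -115.]
```

Emit:
jog_arm --pt "0 0 0 0 0 0 0" --pt "0 0 0 0 0 0 0" --pt "0 0 0 0 0 0 0" --pt "0 0 0 0 0 0 0" --pt "0 -30 0 0 0 0 0" --pt "0 -60 0 0 0 0 0" --pt "0 -60 0 0 0 0 0"

```text
time: 10.4
position: [0.5724, 0.0685, 0.1949]
tool_rot: [0.403, 0.583, -0.581, -0.4]
ft_force: [0.3, -0.0, -0.5]
grip_width: 0.0434
```

```bash
python3 -c "
from d import *
st();print(row(.5647,.1835,.19,92.8))
c=camera('side');cv2.imwrite('pics/s5.png',cv2.resize(c['img'][180:250,250:320,::-1],None,fx=8,fy=8,interpolation=cv2.INTER_CUBIC))"
```

```text
t 10.4 p [0.5724 0.0685 0.1949] yaw 110.76 tilt [-0.002 -1.    -0.005] F [ 0.3 -0.  -0.5] M [ 0.02  0.07 -0.01] w 0.0434 q [  -4.   28.   91.    0.   60. -115.]
(array([110.2,   4.8, -33.6]), array([ 0.0056,  0.3134, -0.0014]))
```

View pics/s5.png

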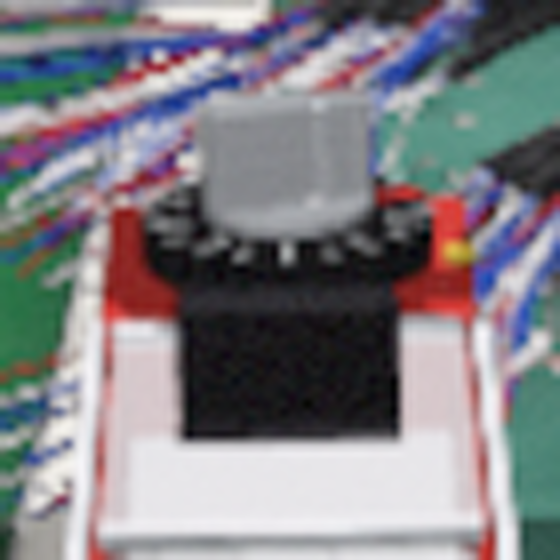

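Emit:
jog_arm --pt "111 4 -34 0 0.313 0 0" --pt "111 4 -34 0 0.313 0 0" --pt "111 4 -34 0 0.313 0 0" --pt "111 4 -34 0 0.313 0 0" --pt "111 4 -34 0 0.313 0 0"

```text
time: 11.08
position: [0.5629, 0.183, 0.1879]
tool_rot: [-0.488, -0.511, 0.512, 0.488]
ft_force: [-0.0, -0.4, 0.6]
grip_width: 0.0434
```

```bash
python3 -c "
from d import *
st();print(row(.5647,.1835,.126,92.8))
c=camera('top');cv2.imwrite('pics/t5.png',c['img'][:,:,::-1])
"
```

```text
t 11.07 p [0.5629 0.183  0.1879] yaw 92.76 tilt [-0.    -1.     0.001] F [-0.  -0.4  0.6] M [-0.01 -0.    0.07] w 0.0434 q [  7.  30.  89.  -0.  61. -86.]
(array([ 0.4, 61.9, -1.9]), array([-0.0012, -0.0008, -0.0004]))
```

View pics/t5.png

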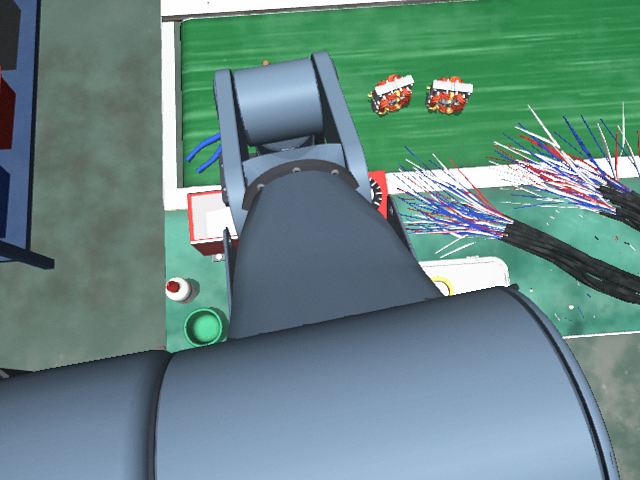

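Emit:
jog_arm --pt "0 40 -1 0 0 0 0" --pt "0 61 -1 0 0 0 0" --pt "0 61 -1 0 0 0 0" --pt "0 61 -1 0 0 0 0" --pt "0 61 -1 0 0 0 1" --pt "0 61 -1 0 0 0 1" --pt "0 61 -1 0 0 0 1" --pt "0 61 -1 0 0 0 1" --pt "0 61 -1 0 0 0 1" --pt "0 61 -1 0 0 0 1"

```text
time: 12.38
position: [0.5641, 0.1842, 0.1278]
tool_rot: [-0.488, -0.512, 0.512, 0.487]
ft_force: [0.2, -2.9, 2.7]
grip_width: 0.0124
```

```bash
python3 -c "
from d import *
st();print(row(.5589-.0002,.1835+.1178,.126,92.8))
"
```

```text
t 12.38 p [0.5641 0.1842 0.1278] yaw 92.83 tilt [-0. -1. -0.] F [ 0.2 -2.9  2.7] M [-0.25  0.09  0.01] w 0.0124 q [  7.  35.  92.  -0.  54. -86.]
(array([117.2,   1.8,  -0.4]), array([ 0.0003,  0.0005, -0.0003]))
```

Emit:
jog_arm --pt "5 0 0 0 0 0 1" --pt "12 0 0 0 0 0 1" --pt "20 0 0 0 0 0 1" --pt "30 0 0 0 0 0 1" --pt "30 0 0 0 0 0 1"

```text
time: 13.0
position: [0.5625, 0.2163, 0.1278]
tool_rot: [0.487, 0.513, -0.512, -0.488]
ft_force: [-1.1, 1.6, 4.5]
grip_width: 0.013
```

```bash
python3 -c "
from d import *
st()
c=camera('side');cv2.imwrite('pics/s6.png',cv2.resize(c['img'][180:350,220:390,::-1],None,fx=3.5,fy=3.5,interpolation=cv2.INTER_CUBIC))"
```

```text
t 13.0 p [0.5625 0.2163 0.1278] yaw 92.85 tilt [ 0.002 -1.    -0.001] F [-1.1  1.6  4.5] M [ 0.27  0.21 -0.  ] w 0.013 q [ 10.  35.  90.   0.  54. -83.]
```

View pics/s6.png

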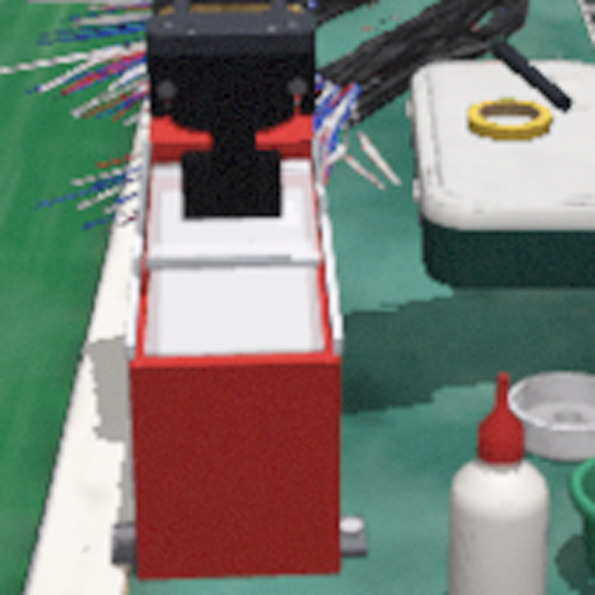

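Emit:
jog_arm --pt "12 0 0 0 0 0 1" --pt "26 0 0 0 0 0 1" --pt "42 0 0 0 0 0 1" --pt "58 0 0 0 0 0 1" --pt "72 0 0 0 0 0 1" --pt "82 0 0 0 0 0 1" --pt "86 0 0 0 0 0 1" --pt "88 0 0 0 0 0 1" --pt "88 0 0 0 0 0 1"

```text
time: 14.18
position: [0.5583, 0.3009, 0.1279]
tool_rot: [-0.488, -0.512, 0.513, 0.487]
ft_force: [-0.6, -6.9, 5.7]
grip_width: 0.013
```

```bash
python3 -c "
from d import *
st()"
```

```text
t 14.18 p [0.5583 0.3009 0.1279] yaw 92.87 tilt [-0.003 -1.     0.   ] F [-0.6 -6.9  5.7] M [-0.93  0.12 -0.02] w 0.013 q [ 18.  37.  85.  -0.  57. -74.]
```

Emit:
jog_arm --pt "2 0 0 0 0 0 1" --pt "3 0 0 0 0 0 1" --pt "3 0 0 0 0 0 1"

```text
time: 14.55
position: [0.5583, 0.301, 0.1278]
tool_rot: [-0.489, -0.51, 0.515, 0.485]
ft_force: [0.4, -14.0, 8.0]
grip_width: 0.0124
```

```bash
python3 -c "
from d import *
st()"
```

```text
t 14.55 p [0.5583 0.301  0.1278] yaw 92.9 tilt [-0.008 -1.     0.001] F [  0.4 -14.    8. ] M [-1.97 -0.01 -0.03] w 0.0124 q [ 18.  37.  85.  -0.  58. -74.]
```

Emit:
jog_arm --pt "-3 0 0 0 0 0 1" --pt "-4 0 0 0 0 0 0" --pt "-4 0 0 0 0 0 0" --pt "-4 0 0 0 0 0 0" --pt "-4 0 0 0 0 0 0" --pt "-4 -40 0 0 0 0 0" --pt "-4 -70 0 0 0 0 -1" --pt "-4 -70 0 0 0 0 -1"

```text
time: 15.55
position: [0.5601, 0.3021, 0.2003]
tool_rot: [0.488, 0.514, -0.51, -0.486]
ft_force: [-0.8, -0.1, 0.3]
grip_width: 0.0562
```

```bash
python3 -c "
from d import *
st();print(row(.3945,.236,.10,92.8))
c=camera('side');cv2.imwrite('pics/s7.png',cv2.resize(c['img'][180:350,220:390,::-1],None,fx=3.5,fy=3.5,interpolation=cv2.INTER_CUBIC))"
```

```text
t 15.55 p [0.5601 0.3021 0.2003] yaw 92.84 tilt [ 0.002 -1.    -0.006] F [-0.8 -0.1  0.3] M [-0.03  0.02 -0.03] w 0.0562 q [ 18.  32.  82.   0.  65. -75.]
(array([-58. ,  99.2, 169.2]), array([0.0062, 0.0006, 0.0019]))
```

View pics/s7.png

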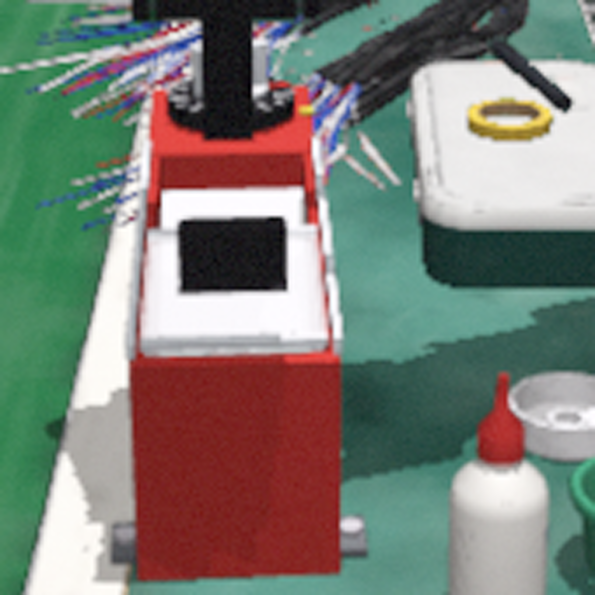

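```bash
python3 - <<'E'
from h import *
c=dict(np.load("top0.npz"))
g=c["img"][280:340,245:305].astype(int); m=((g.min(-1)>190)).astype(np.uint8)
k,_=max(((x,cv2.contourArea(x)) for x in cv2.findContours(m,0,2)[0]),key=lambda t:t[1])
e=cv2.fitEllipse(k);print(e, ray(c,e[0][0]+245,e[0][1]+280,.02))
E
```

```text
((29.0361328125, 30.815492630004883), (30.735824584960938, 31.457874298095703), 31.641050338745117) [0.39398242 0.23611149 0.02      ]
```

Emit:
jog_arm --pt "-20 0 60 0 0 0 -1" --pt "-40 30 120 0 0 0 -1" --pt "-58 60 169 0 0 0 -1" --pt "-58 110 169 0 0 0 -1" --pt "-58 110 169 0 0 0 -1" --pt "-58 110 169 0 0 0 -1"

```text
time: 16.35
position: [0.3936, 0.2354, 0.088]
tool_rot: [0.488, 0.512, -0.512, -0.487]
ft_force: [-0.6, 0.4, 0.6]
grip_width: 0.087
```

```bash
python3 -c "
from d import *
st();print(row(.3945,.236,.010,92.8))
c=camera('side');cv2.imwrite('pics/s8.png',cv2.resize(c['img'][200:380,290:470,::-1],None,fx=3.3,fy=3.3,interpolation=cv2.INTER_CUBIC))"
```

```text
t 16.35 p [0.3936 0.2354 0.088 ] yaw 92.82 tilt [ 0.    -1.    -0.001] F [-0.6  0.4  0.6] M [0.01 0.01 0.02] w 0.087 q [ 17.  31. 113.   0.  36. -76.]
(array([ 0.6, 78. , -0.9]), array([0.0011, 0.0003, 0.0003]))
```

View pics/s8.png

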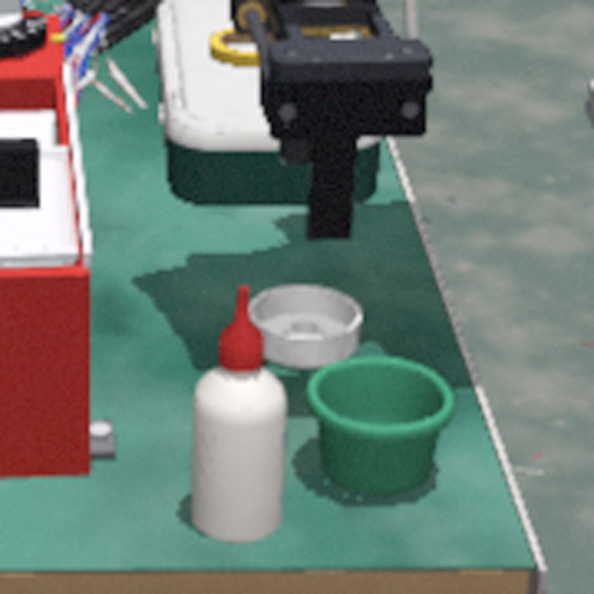

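Emit:
jog_arm --pt "0 45 -1 0 0 0 -1" --pt "0 78 -1 0 0 0 -1" --pt "0 78 -1 0 0 0 -1" --pt "0 78 -1 0 0 0 -1" --pt "0 78 -1 0 0 0 1" --pt "0 78 -1 0 0 0 1" --pt "0 78 -1 0 0 0 1" --pt "0 78 -1 0 0 0 1" --pt "0 78 -1 0 0 0 1" --pt "0 78 -1 0 0 0 1" --grip_force 25

```text
time: 17.65
position: [0.3935, 0.2351, 0.0099]
tool_rot: [0.488, 0.512, -0.512, -0.487]
ft_force: [0.1, -1.0, 6.3]
grip_width: 0.0574
```

```bash
python3 -c "
from d import *
st()
c=camera('side');cv2.imwrite('pics/s9.png',cv2.resize(c['img'][200:380,290:470,::-1],None,fx=3.3,fy=3.3,interpolation=cv2.INTER_CUBIC))"
```

```text
t 17.65 p [0.3935 0.2351 0.0099] yaw 92.81 tilt [ 0.    -1.    -0.001] F [ 0.1 -1.   6.3] M [ 0.06  0.02 -0.05] w 0.0574 q [ 17.  41. 114.   0.  25. -76.]
```

View pics/s9.png

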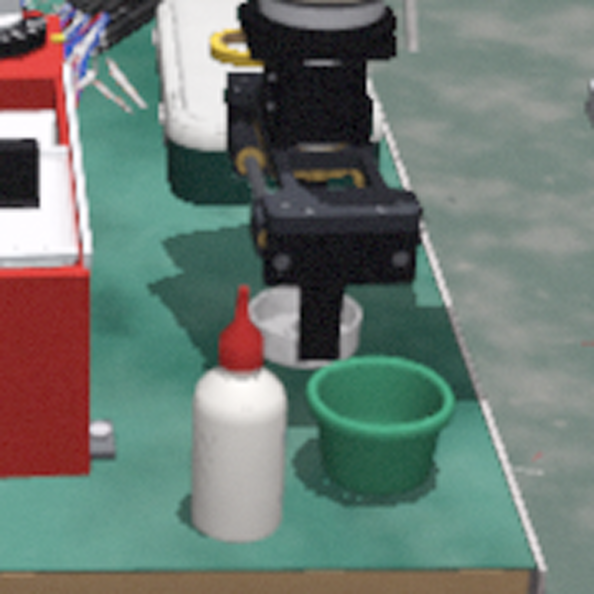

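```bash
python3 - <<'E'
from d import *
o=get_obs();c=camera('side');W=cloud(c);im=c["img"].astype(int)
st()
p=o["position"]
for q in [(p[0],p[1]+.045,p[2]),(.394,.236,.02),(.394,.266,.0),(.364,.236,.02),(.424,.236,.02)]:
    u=proj(c,q)[0]; print(q,u,(u-[290,200])*3.3)
I=c["img"][270:325,350:410,::-1]; cv2.imwrite("pics/s10.png",cv2.resize(I,None,fx=10,fy=10,interpolation=cv2.INTER_CUBIC))
m=(W[...,2]>.012)&(W[...,2]<.03)&(abs(W[...,0]-.394)<.05)&(abs(W[...,1]-.236)<.05)&(im.min(-1)>110)
print(m.sum(),W[m].min(0),W[m].max(0))
E
```

```text
t 17.75 p [0.3935 0.2351 0.0099] yaw 92.81 tilt [ 0.    -1.    -0.001] F [-0.6  0.2  5.2] M [ 0.06  0.09 -0.09] w 0.0578 q [ 17.  41. 114.   0.  25. -76.]
(np.float64(0.3934814620482669), np.float64(0.2800736389019274), np.float64(0.009879636951211291)) [384.94922729 311.20543097] [313.33245005 366.97792221]
(0.394, 0.236, 0.02) [382.2701968  293.77224873] [304.49164943 309.44842082]
(0.394, 0.266, 0.0) [383.56337483 312.14518177] [308.75913694 370.07909986]
(0.364, 0.236, 0.02) [399.19669295 293.71687607] [360.34908674 309.26569104]
(0.424, 0.236, 0.02) [365.33297722 293.82765648] [248.59882482 309.63126637]
165 [0.36526971 0.20415472 0.01206437] [0.42471837 0.26811498 0.02039615]
```

View pics/s10.png

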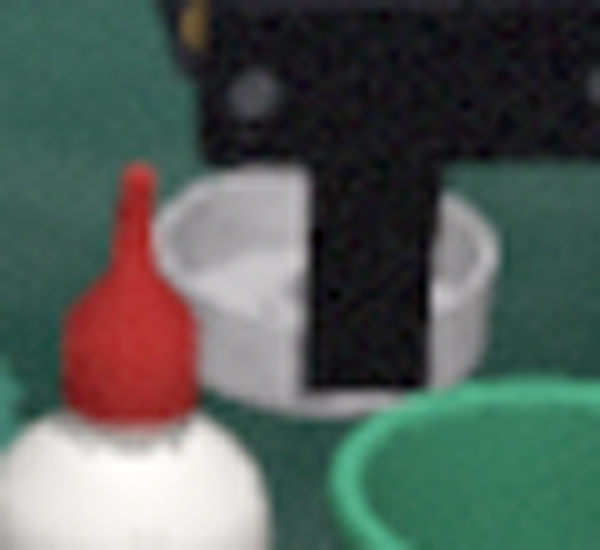

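Emit:
jog_arm --pt "0 -10 0 0 0 0 1" --pt "0 -40 0 0 0 0 1" --pt "0 -90 0 0 0 0 1" --pt "0 -140 0 0 0 0 1" --pt "0 -180 0 0 0 0 1" --pt "0 -180 0 0 0 0 1" --pt "0 -180 0 0 0 0 1"

```text
time: 18.62
position: [0.3924, 0.2347, 0.1892]
tool_rot: [-0.487, -0.512, 0.513, 0.488]
ft_force: [-0.2, 0.3, -1.2]
grip_width: 0.0579
```

```bash
python3 -c "
from d import *
st();print(row(.564,.1815,.19,92.8))
c=camera('side');cv2.imwrite('pics/s11.png',cv2.resize(c['img'][140:320,290:470,::-1],None,fx=3.3,fy=3.3,interpolation=cv2.INTER_CUBIC))"
```

```text
t 18.62 p [0.3924 0.2347 0.1892] yaw 92.82 tilt [-0.    -1.     0.001] F [-0.2  0.3 -1.2] M [0.04 0.   0.01] w 0.0579 q [ 17.  20. 107.  -0.  52. -76.]
(array([ -61.6,   -1. , -168.8]), array([-0.0013,  0.0004, -0.0003]))
```

View pics/s11.png

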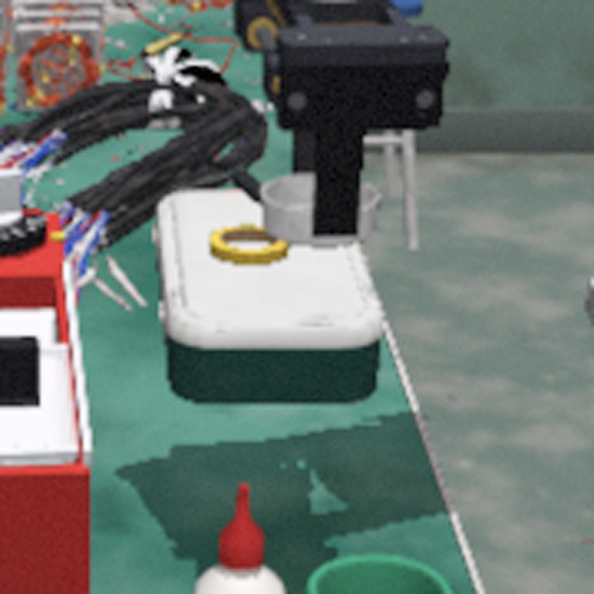

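```bash
python3 - <<'E'
from d import *
o=get_obs();c=camera('side');W=cloud(c);im=c["img"].astype(int);p=o["position"]
b=np.zeros((480,640),bool); b[185:225,360:410]=1
m=b&(W[...,2]>p[2]-.02)&(W[...,2]<p[2]+.02)&(abs(W[...,0]-.394)<.06)&(abs(W[...,1]-.236)<.06)
w=m&(im.min(-1)>100); k=m&(im.max(-1)<60)
for n,s in(('cap',w),('finger',k)):
    print(n,s.sum(),np.percentile(W[s],[1,50,99],axis=0).round(4).tolist())
v,u=np.nonzero(w);print(u.min(),u.max(),v.min(),v.max()); v,u=np.nonzero(k);print(u.min(),u.max())
for q in [(p[0],p[1],p[2]+.01),(p[0],p[1]+.045,p[2]),(p[0],p[1]+.03,p[2]-.01)]: print(proj(c,q))
E
```

```text
cap 446 [[0.3657, 0.205, 0.1783], [0.4035, 0.2508, 0.1894], [0.4231, 0.2716, 0.1983]]
finger 166 [[0.3797, 0.2011, 0.1896], [0.3924, 0.2721, 0.2006], [0.4037, 0.2757, 0.2084]]
369 404 193 215
379 398
[[387.58896062 197.99641981]]
[[390.39786141 213.14427846]]
[[389.07685047 215.67269145]]
```

Emit:
jog_arm --pt "-20 -4 -50 0 0 0 1" --pt "-40 -4 -100 0 0 0 1" --pt "-61 -4 -150 0 0 0 1" --pt "-61 -4 -167 0 0 0 1" --pt "-61 -4 -167 0 0 0 1" --pt "-61 -4 -167 0 0 0 1" --pt "-61 -4 -167 0 0 0 1"

```text
time: 19.6
position: [0.5615, 0.1827, 0.1931]
tool_rot: [-0.487, -0.512, 0.513, 0.488]
ft_force: [0.7, 0.4, -0.9]
grip_width: 0.058
```

```bash
python3 - <<'E'
from d import *
st();print(row(.5628,.1815,.096,92.8))
o=get_obs();c=camera('side');W=cloud(c);im=c["img"].astype(int);p=o["position"]
m=(W[...,2]>p[2]-.014)&(W[...,2]<p[2]+.012)&(abs(W[...,0]-p[0])<.05)&(abs(W[...,1]-p[1])<.05)&(im.min(-1)>100)
print(np.percentile(W[m],[1,50,99],axis=0).round(4).tolist())
cv2.imwrite('pics/s12.png',cv2.resize(c['img'][150:310,220:380,::-1],None,fx=3.7,fy=3.7,interpolation=cv2.INTER_CUBIC))
E
```

```text
t 19.6 p [0.5615 0.1827 0.1931] yaw 92.87 tilt [-0.    -1.     0.002] F [ 0.7  0.4 -0.9] M [-0.   -0.01 -0.01] w 0.058 q [  7.  30.  89.   0.  62. -86.]
(array([-1.2, 97.1, -1.5]), array([-0.0021,  0.0012, -0.0001]))
[[0.5351, 0.1569, 0.1824], [0.5705, 0.2003, 0.1934], [0.5921, 0.221, 0.2023]]
```

View pics/s12.png

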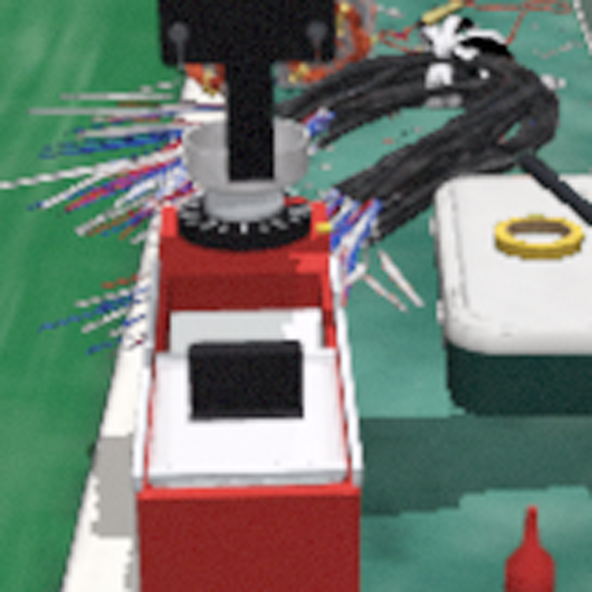

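Emit:
jog_arm --pt "-1 25 -1 0 0 0 1" --pt "-1 50 -1 0 0 0 1" --pt "-1 68 -1 0 0 0 1" --pt "-1 68 -1 0 0 0 1" --pt "-1 68 -1 0 0 0 1"

```text
time: 20.27
position: [0.5645, 0.1816, 0.1264]
tool_rot: [0.488, 0.513, -0.512, -0.487]
ft_force: [0.8, -0.5, -0.4]
grip_width: 0.0581
```

```bash
python3 - <<'E'
from d import *
st();print(row(.5628,.1815,.096,92.8))
c=camera('side')
cv2.imwrite('pics/s13.png',cv2.resize(c['img'][150:310,220:380,::-1],None,fx=3.7,fy=3.7,interpolation=cv2.INTER_CUBIC))
E
```

```text
t 20.27 p [0.5645 0.1816 0.1264] yaw 92.84 tilt [ 0.    -1.    -0.001] F [ 0.8 -0.5 -0.4] M [ 0.02 -0.    0.01] w 0.0581 q [  7.  35.  92.  -0.  53. -86.]
(array([-0. , 30.4,  1.7]), array([0.0013, 0.0007, 0.0001]))
```

View pics/s13.png

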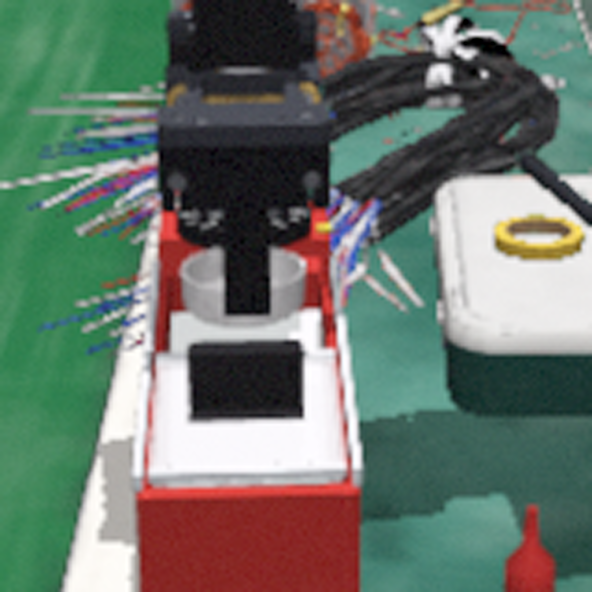

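Emit:
jog_arm --pt "0 12 0.5 0 0 0 1" --pt "0 24 0.5 0 0 0 1" --pt "0 30 0.5 0 0 0 1" --pt "0 30 0.5 0 0 0 1" --pt "0 30 0.5 0 0 0 1"

```text
time: 20.95
position: [0.5639, 0.1813, 0.0956]
tool_rot: [0.488, 0.512, -0.512, -0.488]
ft_force: [0.9, 0.1, -1.4]
grip_width: 0.0579
```

```bash
python3 - <<'E'
from d import *
st()
c=camera('side')
cv2.imwrite('pics/s14.png',cv2.resize(c['img'][150:310,220:380,::-1],None,fx=3.7,fy=3.7,interpolation=cv2.INTER_CUBIC))
E
```

```text
t 20.95 p [0.5639 0.1813 0.0956] yaw 92.82 tilt [ 0. -1. -0.] F [ 0.9  0.1 -1.4] M [ 0.05  0.02 -0.05] w 0.0579 q [  7.  37.  93.  -0.  50. -86.]
```

View pics/s14.png

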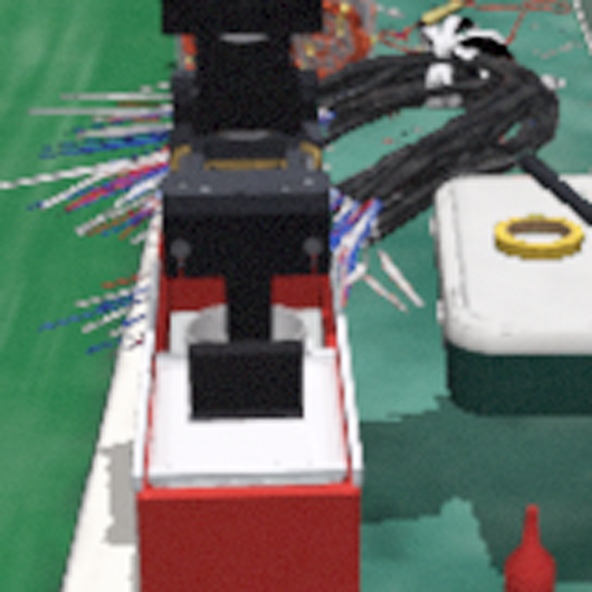

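Emit:
jog_arm --pt "0 0 0 0 0 0 -0.6" --pt "0 0 0 0 0 0 -0.6" --pt "0 0 0 0 0 0 -0.6" --pt "0 0 0 0 0 0 -0.6" --pt "0 0 0 0 0 0 -0.6" --pt "0 0 0 0 0 0 -0.6"

```text
time: 21.75
position: [0.5637, 0.1813, 0.0955]
tool_rot: [0.488, 0.512, -0.512, -0.488]
ft_force: [-1.1, 0.3, -0.0]
grip_width: 0.0693
```

```bash
python3 - <<'E'
from d import *
st()
c=camera('side')
cv2.imwrite('pics/s15.png',cv2.resize(c['img'][150:310,220:380,::-1],None,fx=3.7,fy=3.7,interpolation=cv2.INTER_CUBIC))
E
```

```text
t 21.75 p [0.5637 0.1813 0.0955] yaw 92.82 tilt [ 0. -1.  0.] F [-1.1  0.3 -0. ] M [ 0.04  0.02 -0.06] w 0.0693 q [  7.  37.  93.   0.  50. -86.]
```

View pics/s15.png

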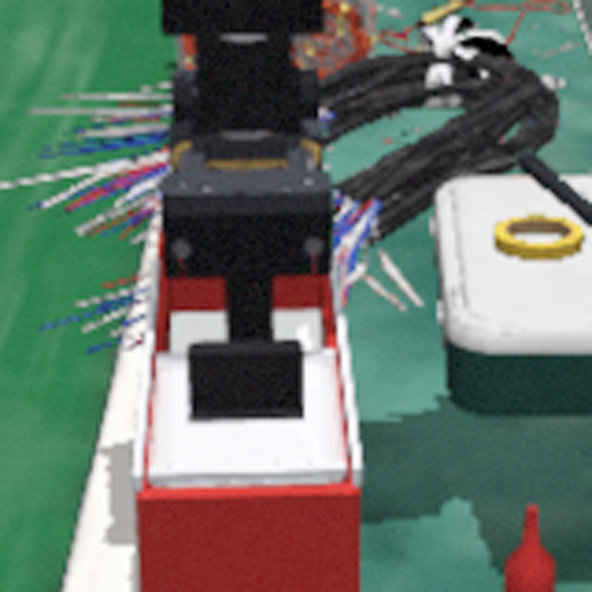

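Emit:
jog_arm --pt "0 -40 0 0 0 0 -0.6" --pt "0 -90 0 0 0 0 -0.6" --pt "0 -130 0 0 0 0 -0.6" --pt "50 -130 35 0 0 0 -0.6" --pt "95 -130 70 0 0 0 -0.6" --pt "140 -130 110 0 0.1 0 -0.6" --pt "185 -130 150 0 0.2 0 -0.6" --pt "230 -130 190 0 0.3 0 -0.6" --pt "275 -130 230 0 0.37 0 -0.6" --pt "320 -130 270 0 0.37 0 -0.6" --pt "365 -130 310 0 0.37 0 -0.6" --pt "390 -130 350 0 0.37 0 -0.6" --pt "390 -130 385 0 0.37 0 -0.6" --pt "390 -130 385 0 0.37 0 -0.6" --pt "390 -130 385 0 0.37 0 -0.6"

```text
time: 23.68
position: [0.1604, 0.5521, 0.2257]
tool_rot: [0.573, 0.414, -0.413, -0.573]
ft_force: [0.2, 1.1, 0.2]
grip_width: 0.0697
```

```bash
python3 - <<'E'
from d import *
st()
c=camera('side'); np.savez('s16.npz',**c)
cv2.imwrite('pics/s16.png',c['img'][:,:,::-1])
c=camera('top'); np.savez('t16.npz',**c)
cv2.imwrite('pics/t16.png',cv2.resize(c['img'][150:350,150:410,::-1],None,fx=3,fy=3,interpolation=cv2.INTER_CUBIC))
E
```

```text
t 23.68 p [0.1604 0.5521 0.2257] yaw 71.63 tilt [ 0.001 -1.    -0.001] F [0.2 1.1 0.2] M [ 0.    0.02 -0.  ] w 0.0697 q [63. 26. 89. -0. 65. -9.]
```

View pics/s16.png

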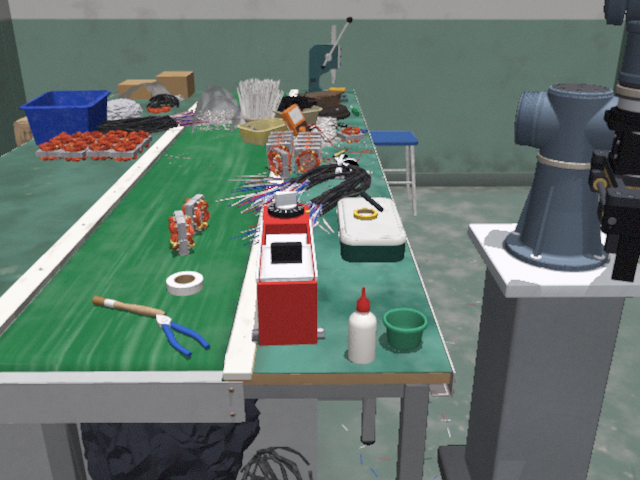

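View pics/t16.png

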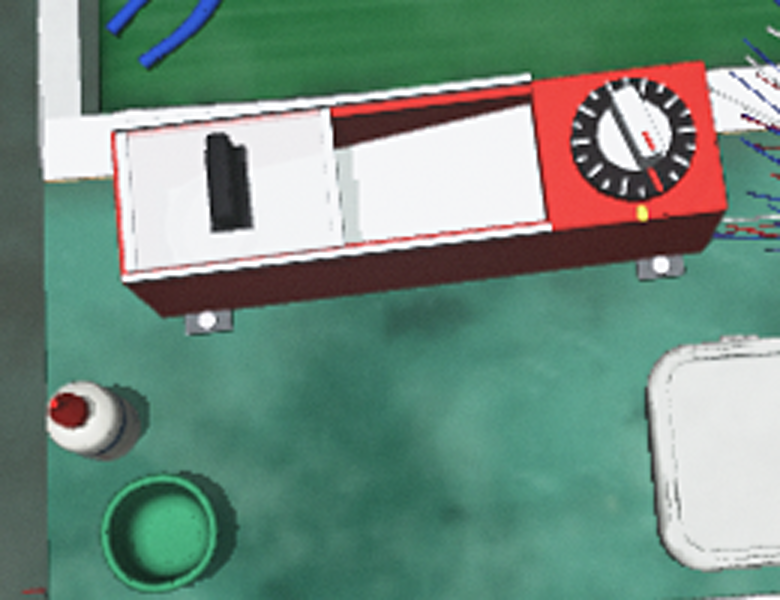

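```bash
python3 - <<'E'
from h import *
c=dict(np.load("t16.npz"));W=cloud(c);im=c["img"].astype(int)
a=np.deg2rad(2.83); X=np.array([np.cos(a),np.sin(a)]);Y=np.array([-X[1],X[0]]);O=np.array([.5642,.1935])
L=lambda x,y,z:np.r_[O+X*x+Y*y,z]
m=(W[...,2]>.140)&(W[...,2]<.155)&(abs(W[...,0]-.56)<.05)&(abs(W[...,1]-.30)<.04)
r=cv2.minAreaRect((W[m][:,:2]*1000).astype(np.float32));d=np.array(r[0])/1000-O;print('handle',r,d@X,d@Y)
m=(W[...,2]>.150)&(W[...,2]<.165)&(np.linalg.norm(W[...,:2]-L(0,-.125,0)[:2],axis=-1)<.04)
print('bar',cv2.minAreaRect((W[m][:,:2]*1000).astype(np.float32)))
u0,v0=185,180
g=cv2.cvtColor(c["img"],cv2.COLOR_RGB2GRAY)[v0:v0+65,u0:u0+85].astype(float)
g=np.clip((g-195)*255/60,0,255).astype(np.uint8); g=cv2.resize(g,None,fx=9,fy=9,interpolation=cv2.INTER_CUBIC)
o=cv2.cvtColor(g,cv2.COLOR_GRAY2BGR)
t=np.linspace(0,2*np.pi,40,endpoint=False); C,S=np.cos(np.radians(20)),np.sin(np.radians(20))
n=np.array([S,C]);
for k,col in((10,(0,0,255)),):
    P=[L(.03*np.cos(q),.131+.03*np.sin(q)*C+n[0]*k/1000,.025-.03*np.sin(q)*S+n[1]*k/1000) for q in t]
    for x,y in proj(c,P): cv2.circle(o,(int((x-u0+.5)*9),int((y-v0+.5)*9)),2,col,-1)
cv2.imwrite('pics/z16.png',o)
b=lambda n:np.load(n)["img"].astype(int)
D=abs(b("t16.npz")-b("top0.npz")).sum(-1)
for n,(x0,x1,y0,y1) in dict(bottle=(165,195,275,305),cup=(183,230,303,350),tape=(420,458,274,310)).items(): print(n,(D[y0:y1,x0:x1]>90).sum())
E
```

```text
handle ((558.5337524414062, 301.19024658203125), (49.979225158691406, 13.295624732971191), 2.6387863159179688) -0.0003423749373576363 0.10783866815616851
bar ((570.1759033203125, 68.90950775146484), (42.387298583984375, 14.513924598693848), 21.2989559173584)
bottle 0
cup 0
tape 0
```

View pics/z16.png

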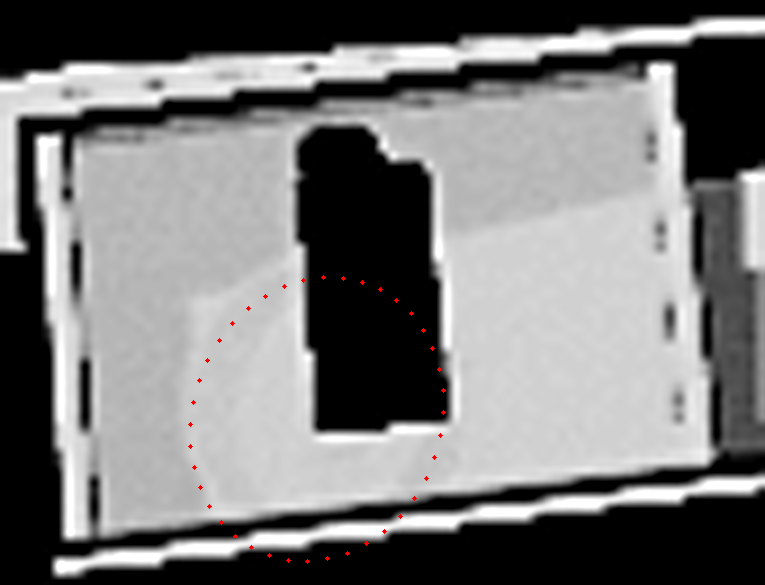

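```bash
python3 - <<'E'
from rig import *
from h import *
s=0
for i in range(12): s=s+camera('top')["img"].astype(float)
s=s.mean(-1)/12; g=s[180:245,185:270]; print(g[25:60:4,8:36:2].round(0).astype(int))
g=cv2.resize(np.clip((g-222)*255/32,0,255).astype(np.uint8),None,fx=9,fy=9,interpolation=cv2.INTER_CUBIC)
cv2.imwrite('pics/z17.png',g)
c=camera('side'); 
s=c["img"].astype(float).mean(-1)[225:290,250:325]
cv2.imwrite('pics/z18.png',cv2.resize(np.clip((s-170)*255/85,0,255).astype(np.uint8),None,fx=9,fy=9,interpolation=cv2.INTER_CUBIC))
E
```

```text
[[231 238 239 239 238 239 239 239 239 239 239 239 240  35]
 [176 239 239 239 238 239 239 238 239 239 239 243 247  42]
 [225 239 238 238 238 238 241 245 244 242 242 242 246 128]
 [244 238 238 238 238 238 238 244 242 242 243 244 246 185]
 [241 241 238 238 238 238 241 243 242 243 244 244 245 244]
 [240 241 238 238 238 238 242 242 242 244 244 244 244 241]
 [247 234 238 238 238 238 240 242 243 244 244 244 244 244]
 [248 199 239 238 238 238 237 241 242 242 244 244 244 244]
 [248 201 239 239 240 241 240 239 243 239 229 214 188 144]]
```

View pics/z17.png

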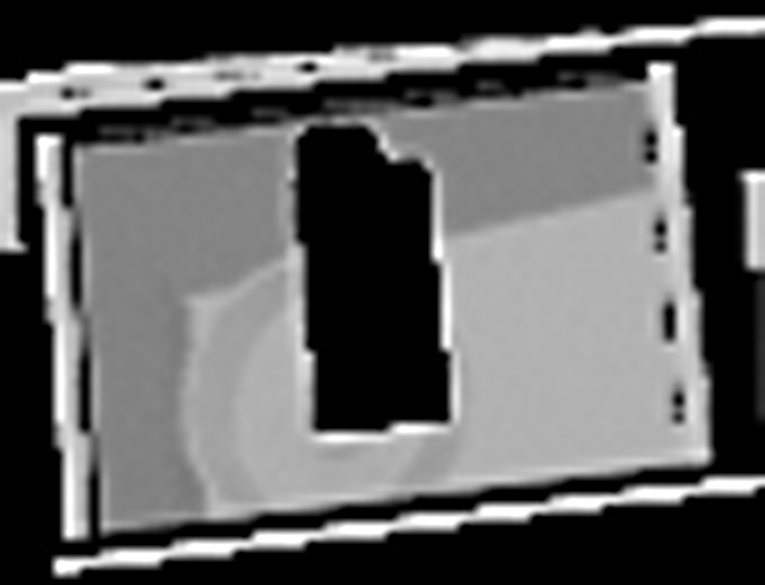

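View pics/z18.png

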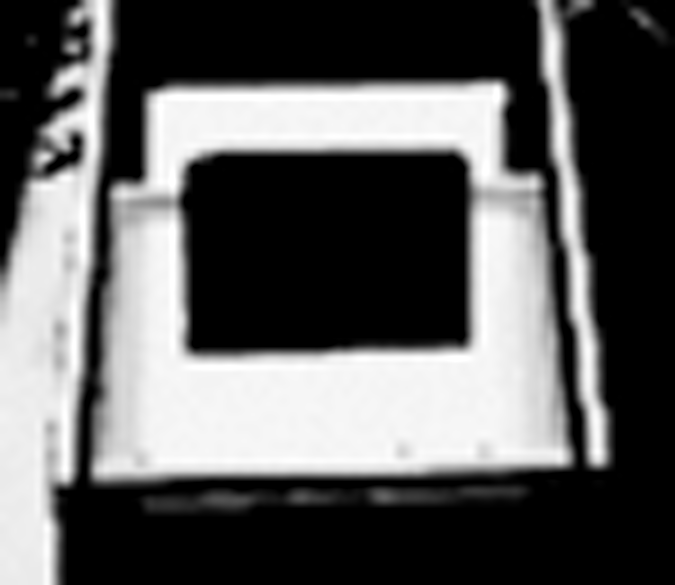

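The top view shows the cap's circular outline with its left edge at about px 187 in the crop, where the rest pose predicts 190. It is at the stop and lying flat, so I'm handing in.

```bash
python3 -c "
from rig import *
print(get_obs()['time'],hand_in())"
```

```text
the job is handed in; nothing more can be done
24.425 None
```

The job is done and was handed in at 24.4 s, with the arm parked clear of everything.

- **Dial:** I turned it left to 10, right through 0 to 90, then left to 5. It stopped for at least half a second on each number before I let go. At the end the camera put the bar at about 18.5°, which reads about 5.1.
- **Hatch:** I slid it to its stop. The measured handle position gives 117.8 mm of travel against 118 mm for fully open. It was still open in the last pictures.
- **End cap:** I lowered it level into the opening and released it just above the sloping floor. A contrast-stretched top view through the clear roof shows its outline where the stop pose predicts it. The view is faint and partly hidden by the handle and the side wall, but it matches a cap lying flat at the stop.
- **Other objects:** The bottle, green cup and yellow tape show no change between the first and last pictures.
- **Forces:** The highest wrist force in my spot checks was about 16 N, while pressing the hatch against its stop.
- **One reading that disagreed:** The gripper showed about 58 mm on the 60 mm cap. The pictures showed the cap held within 2 to 3 mm of centre, and I allowed for that offset when placing it.

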